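Press-test a keepsake box's two spring catches and fit the lid where the catch is sound

TASK

The two-bay wooden box has a spring catch in front of each bay, one sound and one too stiff. Test first the one on the robot's left, then the right one: press its round button straight down, gradually, until it clicks and stays in, or until about 12 N has been held for half a second without a click, never with more than 20 N. Leave the clicked button in and fit the lid into the bay behind it, flat and fully home; do not drop the lid, leave the boards, glue bottle and sanding block where they are, and finish with the gripper clear.

Things in the scene. Friction and masses are not known exactly. Their poses are not given: they have to be found in the camera images.
- box: Wooden box fixed to the table, two bays open on top, side by side along its y: 120 (x) x 200 (y) x 55 mm, walls 8 mm, openings 104 (x) x 88 (y) mm centred at y +48 (left) and -48 mm. Rail 44 mm deep, 55 high along its front (-x), centre line x -82 mm, carries at y +48 and -48 mm two steel collars 36 x 36 mm (top 61 mm up) with the buttons. Origin: centre of the bays' underside, z up.
- catch_left (a joint): Travel in m of the left (+y) button: 0 = out (top 20 mm above its collar), 0.014 = in (6 mm). Sound catch: resistance rises over 5 mm to a peak of 5 to 11 N, falls to nothing at 11 mm, whence it runs in by itself to 14 mm and stays: the click; beyond is a hard stop. Too stiff: after 1 mm it rises 4 to 6 N/mm past 20 N with no click. Let go before the click it springs back to 0.
- catch_right (a joint): Travel in m of the right (-y) button: 0 = out (top 20 mm above its collar), 0.014 = in (6 mm). Sound catch: resistance rises over 5 mm to a peak of 5 to 11 N, falls to nothing at 11 mm, whence it runs in by itself to 14 mm and stays: the click; beyond is a hard stop. Too stiff: after 1 mm it rises 4 to 6 N/mm past 20 N with no click. Let go before the click it springs back to 0.
- catch_left_top (a point): Centre of the flat top of the left grey round button (24 mm diameter), 81 mm above the table when out; it moves down with the button. z up.
- catch_right_top (a point): Centre of the flat top of the right grey round button (24 mm diameter), 81 mm above the table when out; it moves down with the button. z up.
- bay_left (a point): Seat of the left (+y) bay of the box: centre of its opening at the height of the ledges' top (41 mm above the table), where the lid's origin comes to lie. Axes as the box's.
- bay_right (a point): Seat of the right (-y) bay of the box: centre of its opening at the height of the ledges' top (41 mm above the table), where the lid's origin comes to lie. Axes as the box's.
- lid: Loose wooden lid, 0.14 kg, panel 96 (x) x 80 (y) x 10 mm with a dark grip bar on top, 56 (x) x 16 (y) mm, 24 mm high (10 to 34 mm above the underside), centred. Origin: centre of its underside, z up. It fits either bay with its x along the box's x, either way round, 4 mm of play each side; home, its underside is 41 mm above the table.
- tray: Bystander: empty grey parts tray, fixed, 120 x 100 x 20 mm. Origin: centre of its underside.
- boards: Bystander: loose stack of three small boards, about 110 x 90 x 42 mm. Origin: centre of its underside.
- glue: Bystander: loose white glue bottle, 48 mm diameter, 120 mm high. Origin: centre of its underside.
- sander: Bystander: loose cork sanding block, 90 x 56 x 31 mm. Origin: centre of its underside.
There are look-alikes about, which are no part of the job. What is shaped like the lid but red or yellow is not meant.

How it is judged:
On the way, in this order (a step that is already met when the one before it is completed fails the run):
1. the left button is pressed until it clicks in, or is held at 10 N or more without going past half its travel ((value of joint catch_left above 0.0125 m or (contact force between the fingers and catch_left above 10 N and value of joint catch_left below 0.007 m))), for 0.2 s.
2. the right button is pressed until it clicks in, or is held at 10 N or more without going past half its travel ((value of joint catch_right above 0.0125 m or (contact force between the fingers and catch_right above 10 N and value of joint catch_right below 0.007 m))), for 0.2 s.
At the end, for the whole second after the job is handed in: One button in (over 12.5 mm), the other out (under 4 mm), and the lid home in the bay behind the button that is in: centre within 8 mm of the bay's in x and y, underside within 3 mm of the ledge's height, level within 0.06 rad, at rest and released (((value of joint catch_left above 0.0125 m and value of joint catch_right below 0.004 m and x of lid in the frame of bay_left between -0.008 and 0.008 m and y of lid in the frame of bay_left between -0.008 and 0.008 m and z of lid in the frame of bay_left between -0.003 and 0.003 m) or (value of joint catch_right above 0.0125 m and value of joint catch_left below 0.004 m and x of lid in the frame of bay_right between -0.008 and 0.008 m and y of lid in the frame of bay_right between -0.008 and 0.008 m and z of lid in the frame of bay_right between -0.003 and 0.003 m)) and angle between lid's own z axis and vertical below 0.06 rad and linear speed of lid below 0.02 m/s); the robot touches nothing.
It fails at once if a button pressed with more than 20 N (contact force between any of the fingers, the arm and catch_left above 20 N or contact force between any of the fingers, the arm and catch_right above 20 N).
It fails at once if the lid let go with its underside more than 75 mm up (height (world z) of lid above 0.075 m and contact force between the fingers and lid below 0.1 N).
It fails at once if the board stack shifted by more than 30 mm (distance of boards from where it was at the start of the episode above 0.03 m).
It fails at once if the glue bottle shifted by more than 30 mm (distance of glue from where it was at the start of the episode above 0.03 m).
It fails at once if the sanding block shifted by more than 30 mm (distance of sander from where it was at the start of the episode above 0.03 m).
It also fails if it takes over 72 s, if anything falls off the work surface, if the arm or the gripper's body presses on something with over 40 N, if the wrist force passes 120 N, or if a joint passes its speed limit or range.

ROBOT

A 6-joint arm with a two-finger parallel gripper is mounted at the origin on the work surface. World frame = base frame: x ahead of the robot, y to its left, z up, the work surface at z = 0. Lengths are in m, angles in rad, forces in N, time in s.
With the tool pointing down it reaches from about 0.325 to 0.775 m from the base axis. Payload 5.5 kg.
Tool frame: the origin (TCP) lies between the finger pads; the fingertips stand 8 mm ahead of it and the grasp point (between the pads) lies 11 mm behind it (tcp_to_tips is the distance from the TCP to the fingertips, in m); z points along the fingers, y is the line along which they close (so a half turn about z gives the same grasp; the last joint's range is limited). The gripper opens to 88 mm and grips with 3 to 60 N. Pads are 20 mm wide; open, the fingers measure 115 mm over their backs; the gripper's body (75 mm by 178 mm) begins 61 mm behind the grasp point.
Start: joints at [-1.231, 0.091, 1.231, -0, 1.82, -0.057], TCP at [0.232, -0.553, 0.231] pointing down, gripper open.
Joint ranges: [-2.87, 2.87], [-0.86, 2.18], [0.17, 2.46], [-1.51, 4.65], [0.06, 2.69], [-2.65, 2.65]. Speed limits (rad/s): [2.57, 2.57, 3.01, 3.14, 3.14, 3.14].

INTERFACE

Orientations are given as a unit quaternion [w, x, y, z].
In Python, from bench import * gives the robot as it stands. Calls block until the motion is done:
- move_to(position, orientation): joint-space move of the TCP to a pose.
- move_l(position, speed=0.15, orientation=None): straight line of the TCP; orientation=None keeps the orientation; speed is the mean speed in m/s.
- movej(angles): joint-space move.
- gripper_open() and close(): open the fingers fully, or close them until they stop; the grip force is fixed at half the most.
- hold(seconds).
- inverse_kinematics(position, orientation): joint angles nearest the present ones, or None.
- state(): the state.
- get_image(name): name is "scene" or "top" or "wrist"; returns a dict with "frame" (420x560x3 uint8, blue, green, red), "depth" (420x560 float32, m along the optical axis (not along the pixel's ray), 0 where there is no reading), "camera_matrix" (3x3 intrinsics, pixels), "view" (4x4, takes a point from world to camera coordinates). Camera axes: x right, y up, looking along -z (the intrinsics and any distortion apply to the point x, -y, -z); pixel columns grow to the right and rows downward; lengths in m; the calibration is good to about 2 mm. A picture is of the moment at which its call begins.
A pose or a line that the arm cannot do raises IKError and nothing moves.
- job_done(): hands the job in; it is judged then, once.
The state is a dict: "time": time; "joint_pos": joint angles; "dq": joint speeds; "joint_torque": joint torques, N m; "ee_pos": TCP position; "ee_rot": TCP orientation; "ft_force": force on the tool from outside, world axes, zero at the start; "moment": the same for the moment, N m; "finger_gap": finger opening in m; "finger_force": force on a finger pad.
Only numpy, scipy, OpenCV 4.12 (cv2) and the standard library are available. Lean on these libraries where they do the work, as an engineer would, in place of code of your own. Each camera call takes 0.05 s, during which the arm holds its last target. There are 200 camera calls.

## Working session

There is one attempt and no reset: what is moved stays moved. The work goes in short steps, each a Python script; the robot and the scene stay as the last script left them, time stands still between calls to the robot, and variables do not carry over. Pictures are saved under pics/ and viewed, at most 10 in all, crops included, and the job is handed in when it is done.

```bash
mkdir -p pics; ls
python3 - <<'E'
from bench import *
import cv2,numpy as np
s=state();print(s)
for n in("scene","top"):
    d=get_image(n);cv2.imwrite(f"pics/{n}0.png",d["frame"]);np.savez(f"{n}0.npz",**d)
    print(n,d["camera_matrix"].tolist(),np.round(d["view"],4).tolist())
E
```

```text
pics
{'time': 0.0, 'joint_pos': array([-1.23069645e+00,  9.18428398e-02,  1.23188313e+00, -1.98649806e-07,
        1.81983586e+00, -5.67080332e-02]), 'dq': array([-0.00111814, -0.00062149,  0.00199443,  0.00064725,  0.00041703,
       -0.00059802]), 'joint_torque': array([ 2.64594899e-03, -4.46461701e+01, -4.06436670e+01,  7.00172014e-02,
        2.97194382e-02, -1.45383824e-04]), 'ee_pos': array([ 0.23178048, -0.55310205,  0.22951804]), 'ee_rot': array([-9.74707253e-04,  9.80381944e-01,  1.97104730e-01, -1.39141113e-04]), 'ft_force': array([0.12307574, 0.12571168, 0.45590056]), 'moment': array([ 0.02221339,  0.00213862, -0.012888  ]), 'finger_force': 0.0, 'finger_gap': 0.08782864976951726}
scene [[393.92444041609156, 0.0, 273.9591410017328], [0.0, 393.92444041609156, 208.58040935380288], [0.0, 0.0, 1.0]] [[-0.809, 0.5878, -0.0047, 0.3652], [-0.4264, -0.5812, 0.6931, 0.2231], [0.4047, 0.5627, 0.7208, -1.2461], [0.0, 0.0, 0.0, 1.0]]
top [[545.7973764116157, 0.0, 276.5989321032193], [0.0, 545.7973764116157, 206.98924280778976], [0.0, 0.0, 1.0]] [[-0.0226, -0.9997, -0.0063, 0.0978], [0.9804, -0.0234, 0.1954, -0.5412], [-0.1955, -0.0017, 0.9807, -1.5507], [0.0, 0.0, 0.0, 1.0]]
```

View pics/top0.png

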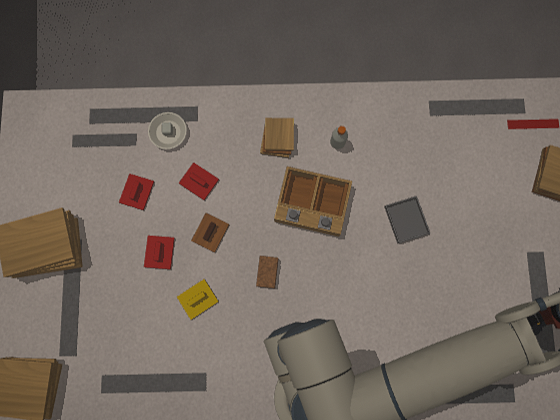

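View pics/scene0.png

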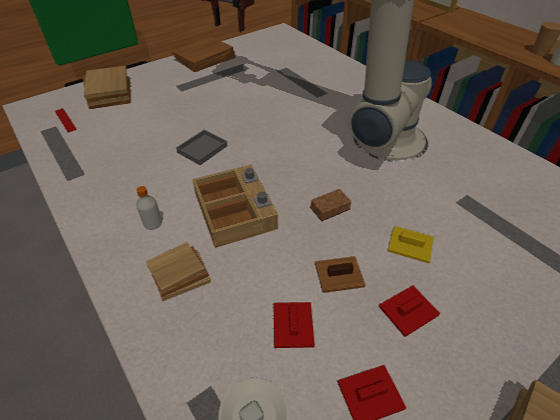

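The top view shows the brown lid at about (210,232), with its dark bar. The box is at about (314,201), with the left button at (293,214) and the right one at (326,222). The boards are at (279,137), the glue at (340,137) and the sanding block at (267,271). The scene view agrees: red and yellow look-alikes surround the brown lid at (340,273).

```bash
cat > h.py <<'E'
import cv2,numpy as np
def ray(d,uv,z):
    """pixels -> world points on the plane at height z"""
    K,V=d["camera_matrix"],d["view"];R=V[:3,:3];c=-R.T@V[:3,3]
    p=np.c_[np.atleast_2d(uv).astype(float),np.ones(len(np.atleast_2d(uv)))]@np.linalg.inv(K).T
    w=(p*[1,-1,-1])@R
    return c+w*((z-c[2])/w[:,2])[:,None]
def cloud(d):
    h,w=d["depth"].shape;u,v=np.meshgrid(np.arange(w),np.arange(h));z=d["depth"]
    K=d["camera_matrix"];V=d["view"]
    p=np.stack([(u-K[0,2])/K[0,0]*z,-(v-K[1,2])/K[1,1]*z,-z],-1)
    return (p-V[:3,3])@V[:3,:3]
def rect(xy):
    (c,s,a)=cv2.minAreaRect((np.asarray(xy)[:,:2]*1000).astype(np.float32))
    return np.round(c,1),np.round(s,1),round(a,1)
def blob(mask,seed=None):
    n,l,st,ce=cv2.connectedComponentsWithStats(mask.astype(np.uint8))
    k=l[seed[1],seed[0]] if seed else 1+np.argmax(st[1:,4])
    ys,xs=np.where(l==k);return np.c_[xs,ys]
def win(mask,x0,x1,y0,y1):
    m=np.zeros_like(mask);m[y0:y1,x0:x1]=mask[y0:y1,x0:x1];return m
E
python3 - <<'E'
from h import *
d=dict(np.load("top0.npz"));f=d["frame"];hsv=cv2.cvtColor(f,cv2.COLOR_BGR2HSV);P=cloud(d)
for p in[(210,232),(222,240),(293,214),(326,222),(303,180),(314,201),(316,212),(279,137),(340,130),(267,271),(150,300)]:
    print(p,hsv[p[1],p[0]],np.round(P[p[1],p[0]],3))
box=win((P[...,2]>.045)&(P[...,2]<.063),265,365,155,245)
b=blob(box);print("box",len(b),rect(ray(d,b,.055)))
wood=(hsv[...,1]>90)
l=blob(win(wood,185,235,208,258));print("lid",len(l),rect(ray(d,l,.01)))
bar=blob(win(wood&(hsv[...,2]<75),198,222,215,248));print("bar",len(bar),rect(ray(d,bar,.034)))
for x,y in((293,214),(326,222)):
    m=win((P[...,2]>.07)&(P[...,2]<.095),x-15,x+15,y-15,y+15);q=blob(m);print("btn",len(q),rect(ray(d,q,.081)))
for n,w in dict(boards=(255,305,110,165),glue=(325,355,120,155),sander=(250,285,250,295)).items():
    q=blob(win(P[...,2]>.015,*w));pts=P[q[:,1],q[:,0]];print(n,rect(pts),pts[:,2].max())
E
```

```text
(210, 232) [  9 102  60] [0.477 0.283 0.035]
(222, 240) [11 24 85] [0.456 0.251 0.003]
(293, 214) [12 15 84] [0.516 0.038 0.082]
(326, 222) [23 12 84] [ 0.49  -0.055  0.086]
(303, 180) [ 14 151 103] [0.636 0.003 0.004]
(314, 201) [ 16 127  76] [ 0.562 -0.026  0.038]
(316, 212) [ 18 127 130] [ 0.526 -0.03   0.052]
(279, 137) [ 17 123 118] [0.764 0.073 0.036]
(340, 130) [ 13 197 141] [ 0.754 -0.104  0.118]
(267, 271) [ 13 124  99] [0.358 0.117 0.038]
(150, 300) [ 11  35 147] [0.284 0.464 0.001]
box 1589 (array([564.1, -21.9]), array([199.9, 166. ]), 75.3)
lid 797 (array([479.7, 287.5]), array([79.9, 93.8]), 62.2)
bar 122 (array([476.8, 282. ]), array([26.8, 54.5]), 63.5)
btn 56 (array([517.7,  39.8]), array([20.2, 20.5]), 88.6)
btn 56 (array([494.5, -52.6]), array([21.8, 22.2]), 61.6)
boards (array([531.5, 102.1]), array([100.8, 596.4]), 84.1) 1.627164303253111
glue (array([505.3,  -4.9]), array([ 46.9, 576.2]), 67.7) 1.627164303253111
sander (array([317.4, 117.7]), array([177.4,  65.1]), 1.7) 1.627164303253111
```

```bash
cat >> h.py <<'E'
def q(deg): a=np.radians(deg)/2; return [0,np.cos(a),np.sin(a),0]
E
python3 - <<'E'
from bench import *
from h import *
close()
print(inverse_kinematics([.506,-.006,.26],q(165.5)),inverse_kinematics([.506,-.006,.26],q(-14.5)))
move_to([.53,-.012,.26],q(165.5)); hold(.3)
s=state();print(s["time"],s["joint_pos"],s["ee_pos"],s["ft_force"],s["finger_gap"])
d=get_image("wrist");cv2.imwrite("pics/w1.png",d["frame"]);np.savez("w1.npz",**d)
E
```

```text
[-7.90967597e-02 -1.53165078e-01  1.41785776e+00 -4.44089210e-16
  1.87689997e+00 -1.39682034e+00] [-7.90967597e-02 -1.53165078e-01  1.41785776e+00 -4.44089210e-16
  1.87689997e+00  1.74477231e+00]
3.95 [-8.75375236e-02 -8.87559939e-02  1.35871316e+00  1.09871534e-05
  1.87174592e+00 -1.40446674e+00] [ 0.53001256 -0.01238058  0.25993704] [-0.34842899  0.80590403 -0.1140421 ] 0.000737340035521062
```

View pics/w1.png

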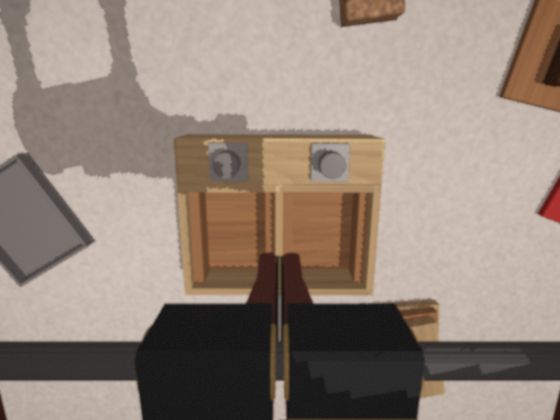

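The wrist view shows the whole box. The left button top is at about (331,164) and the right one at about (228,164). The rail's front corners are at (383,137) and (176,137).

Run:
```python
from h import *
d=dict(np.load("w1.npz"));P=cloud(d)
for x,y in((331,164),(226,164)):
    m=win((P[...,2]>.072)&(P[...,2]<.095),x-28,x+28,y-28,y+28);b=blob(m);print("btn",len(b),rect(ray(d,b,.081)), np.median(P[b[:,1],b[:,0],2]))
b=blob(win((P[...,2]>.048)&(P[...,2]<.066),150,410,120,310));print("box",len(b),rect(ray(d,b,.055)),np.median(P[b[:,1],b[:,0],2]))
print("corners",ray(d,[(383,137),(176,137)],.055).round(4).tolist())
```

```text
btn 573 (array([517. ,  39.6]), array([24.4, 22.2]), 31.1) 0.08093674030914194
btn 572 (array([493.1, -52.2]), array([22.2, 23.8]), 29.0) 0.08082784137221546
box 13526 (array([562.9, -21.5]), array([199.5, 163.6]), 75.3) 0.055051845484365966
corners [[0.5083, 0.0936, 0.055], [0.4595, -0.0945, 0.055]]
```

```bash
cat > press.py <<'E'
from bench import *
from h import *
def press(xy,top=.089):
    Q=q(165.4); move_to([*xy,.115],Q); move_l([*xy,top+.003],.05); hold(.3)
    b=np.mean([state()["ft_force"][2] for _ in range(1)]); log=[];pk=0;res="end"
    t0=state()["time"];z=top+.002
    while z>top-.0125:
        move_l([*xy,z],.01); s=state();F=s["ft_force"][2]-b
        log.append((round(1e3*(top-s["ee_pos"][2]),1),round(F,1)));pk=max(pk,F)
        if F>11.3: 
            h=[]
            for _ in range(7): hold(.1); h.append(round(state()["ft_force"][2]-b,1))
            log.append(h)
            if min(h)>10.8: res="stiff";break
        if pk>4 and F<1 and top-z>.009: res="click"; break
        z-=.0005 if F<7 else .00025
    print(res,"base",b,"t",t0,state()["time"]);print(log)
    if res=="click": hold(.4)
    move_l([*xy,.115],.08); print("t",state()["time"]); return res
E
python3 -c "
from press import *
press([.517,.0396])"
```

```text
click base -0.9168372436588524 t 5.575 14.825
[(np.float64(-2.0), np.float64(1.6)), (np.float64(-1.5), np.float64(1.6)), (np.float64(-1.0), np.float64(0.4)), (np.float64(-0.5), np.float64(0.9)), (np.float64(-0.2), np.float64(1.4)), (np.float64(0.3), np.float64(3.0)), (np.float64(0.8), np.float64(4.7)), (np.float64(1.3), np.float64(6.1)), (np.float64(1.7), np.float64(6.3)), (np.float64(2.1), np.float64(6.4)), (np.float64(2.4), np.float64(7.8)), (np.float64(2.6), np.float64(8.0)), (np.float64(2.8), np.float64(7.3)), (np.float64(3.0), np.float64(8.7)), (np.float64(3.2), np.float64(8.7)), (np.float64(3.4), np.float64(9.0)), (np.float64(3.6), np.float64(8.5)), (np.float64(3.8), np.float64(9.1)), (np.float64(4.0), np.float64(9.2)), (np.float64(4.3), np.float64(8.7)), (np.float64(4.5), np.float64(8.7)), (np.float64(4.7), np.float64(10.5)), (np.float64(5.0), np.float64(9.4)), (np.float64(5.2), np.float64(9.4)), (np.float64(5.5), np.float64(10.0)), (np.float64(5.8), np.float64(8.7)), (np.float64(6.1), np.float64(8.9)), (np.float64(6.4), np.float64(8.5)), (np.float64(6.7), np.float64(8.0)), (np.float64(7.0), np.float64(8.2)), (np.float64(7.4), np.float64(7.8)), (np.float64(7.8), np.float64(6.6)), (np.float64(8.7), np.float64(5.6)), (np.float64(9.7), np.float64(2.6)), (np.float64(10.4), np.float64(1.2)), (np.float64(10.5), np.float64(1.2)), (np.float64(10.8), np.float64(0.3))]
t 15.8333
```

```bash
python3 - <<'E'
import re
t=open('press.py').read()
t=t.replace('b=np.mean([state()["ft_force"][2] for _ in range(1)])','b=np.mean([(hold(.04),state()["ft_force"][2])[1] for _ in range(8)])').replace("min(h)>10.8","np.mean(h)>11.3")
t=t.replace('round(1e3*(top-s["ee_pos"][2]),1),round(F,1)','round(float(1e3*(top-s["ee_pos"][2])),1),round(float(F),1)').replace('h.append(round(state()["ft_force"][2]-b,1))','h.append(round(float(state()["ft_force"][2]-b),1))')
open('press.py','w').write(t)
E
python3 - <<'E'
from bench import *
from h import *
move_to([.493,-.0522,.13],q(165.4))
move_to([.53,-.012,.26],q(165.4))
d=get_image("wrist");P=cloud(d);cv2.imwrite("pics/w2.png",d["frame"])
for x,y in((331,164),(226,164)):
    print(P[y-4:y+5,x-4:x+5,2].round(3).ravel()[::10])
print(state()["time"])
E
```

```text
[0.066 0.067 0.068 0.066 0.066 0.067 0.068 0.066 0.067]
[0.081 0.082 0.081 0.081 0.082 0.081 0.081 0.081 0.08 ]
16.9667
```

The left button top now reads 67 mm, so it has clicked in. The right one still has to be tested.

```bash
python3 -c "
from press import *
press([.493,-.0522])"
```

```text
stiff base -0.33687622254247984 t 18.875 25.025
[(-1.8, 0.4), (-1.5, -0.5), (-1.0, 1.1), (-0.5, 0.3), (-0.1, 0.9), (0.4, 2.7), (0.8, 3.3), (1.2, 5.5), (1.5, 6.4), (1.8, 7.5), (2.0, 7.8), (2.1, 8.9), (2.2, 9.8), (2.4, 9.0), (2.5, 10.0), (2.6, 10.0), (2.7, 10.6), (2.9, 11.6), [11.5, 10.9, 10.9, 10.8, 11.6, 11.3, 11.3], (3.0, 11.8), [12.8, 12.3, 12.2, 12.6, 11.7, 12.0, 12.3]]
t 25.5583
```

Run:
```python
from bench import *
from h import *
move_to([.52,.27,.24],q(152.5)); gripper_open()
d=get_image("wrist");cv2.imwrite("pics/w3.png",d["frame"]);np.savez("w3.npz",**d)
P=cloud(d);print(state()["time"])
hsv=cv2.cvtColor(d["frame"],cv2.COLOR_BGR2HSV)
K,V=d["camera_matrix"],d["view"];c=V[:3,:3]@[.478,.285,.03]+V[:3,3];u,v=int(K[0,0]*c[0]/-c[2]+K[0,2]),int(-K[1,1]*c[1]/-c[2]+K[1,2]);print(u,v)
m=(P[...,2]>.026)&(P[...,2]<.045);b=blob(win(m,u-80,u+80,v-60,v+60));print("bar",len(b),rect(ray(d,b,.034)),np.median(P[b[:,1],b[:,0],2]))
m=(P[...,2]>.0055)&(P[...,2]<.045);b=blob(m,(u,v));print("lid",len(b),rect(P[b[:,1],b[:,0]]),b.min(0),b.max(0))
```

```text
28.2917
272 140
bar 967 (array([480.3, 288.2]), array([15. , 54.9]), 62.8) 0.03376068504233209
lid 7642 (array([481.2, 288.3]), array([80. , 95.6]), 62.8) [237  90] [318 186]
```

View pics/w3.png

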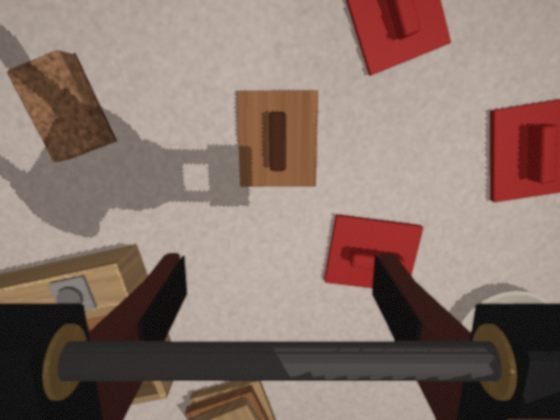

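The lid fills (237–318, 90–186) in the wrist view. Its bar is centred at (277,141) and lined up with the fingers' closing line.

Run:
```python
from bench import *
from h import *
move_to([.4805,.2882,.07],q(152.8)); move_l([.4805,.2882,.026],.08); close()
s=state();print(s["finger_gap"],s["finger_force"],s["time"])
move_l([.4805,.2882,.115],.1); s=state();print(s["finger_gap"],s["finger_force"],s["ft_force"])
move_to([.5964,.0194,.128],q(165.4)); hold(.3)
s=state();print(s["ee_pos"],s["ee_rot"],s["finger_force"],s["ft_force"],s["time"])
d=get_image("wrist");cv2.imwrite("pics/w4.png",d["frame"]);np.savez("w4.npz",**d)
d=get_image("scene");cv2.imwrite("pics/s4.png",d["frame"][120:300,140:320].repeat(3,0).repeat(3,1))
```

```text
0.015798496748929573 29.999974966049194 30.825
0.015821156186993368 29.999691545963287 [-0.29287186  0.0170836  -1.35866839]
[0.59630721 0.02039067 0.12804881] [3.23557412e-05 1.26372466e-01 9.91982859e-01 7.75271294e-05] 29.999619126319885 [-0.44485785  0.18189382 -1.31576241] 33.2917
```

View pics/w4.png

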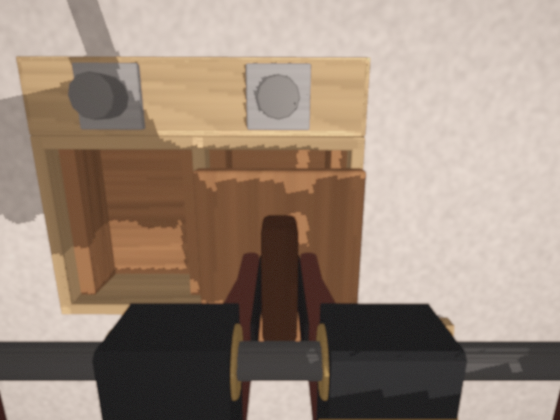

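The lid is held level over the left bay, with its front edge from (195,170) to (365,170). I'll check that edge against the bay, then lower it while watching the force.

Run:
```python
from bench import *
from h import *
d=dict(np.load("w4.npz"));e=ray(d,[(196,170.5),(365,170.5)],.112);ax=np.array([.9677,-.2521]);ay=np.array([.2521,.9677])
r=(e[:,:2]-[.5964,.0194]);print("edge in bay frame (want x -.048, y -+.04)",(r@ax).round(4),(r@ay).round(4))
b=ray(d,[(278,97)],.067)[0,:2]-[.5964,.0194];print("button (want -.082,0)",b@ax,b@ay)
move_l([.5964,.0194,.092],.08); hold(.2)
s=state();b=s["ft_force"];print(s["ee_pos"],b,s["time"])
for z in np.arange(.088,.0659,-.002):
    move_l([.5964,.0194,z],.03);s=state();F=s["ft_force"]-b;print(round(z,3),s["ee_pos"].round(4),F.round(1))
    if F[2]>8: break
print(s["time"])
```

```text
edge in bay frame (want x -.048, y -+.04) [-0.0476 -0.0478] [-0.0375  0.0396]
button (want -.082,0) -0.08067670713039918 -0.00023324701623474858
[0.59680457 0.01937763 0.09278811] [ 0.47991195 -0.10024644 -1.73870735] 34.1917
0.088 [0.5962 0.0194 0.0877] [-0.7  0.1  0.7]
0.086 [0.5963 0.0194 0.0858] [-0.9 -0.3  0.8]
0.084 [0.5963 0.0194 0.0838] [-1.2 -0.2 -0.8]
0.082 [0.5963 0.0194 0.0818] [-1.4  0.2  0.1]
0.08 [0.5963 0.0194 0.0797] [-0.7 -0.8  0.6]
0.078 [0.5963 0.0194 0.0778] [-0.6  1.  -0.5]
0.076 [0.5963 0.0194 0.0758] [0.4 0.4 0.8]
0.074 [0.5963 0.0194 0.0738] [-0.9  0.1  0.8]
0.072 [0.5963 0.0194 0.0718] [-0.7  0.5  0.5]
0.07 [0.5963 0.0194 0.0698] [ 0.   0.7 -0.2]
0.068 [0.5963 0.0194 0.0678] [-0.7 -0.5  0.2]
0.066 [0.5968 0.0194 0.067 ] [-1.9  0.7  5.7]
37.225
```

Contact came at 67 mm, the expected home height, with no side force. Releasing and checking.

Run:
```python
from bench import *
from h import *
move_l([.5964,.0194,.0672],.03)
gripper_open(); move_l([.5964,.0194,.16],.1); move_to([.55,-.02,.27],q(165.4)); hold(.2)
d=get_image("wrist");cv2.imwrite("pics/w5.png",d["frame"]);P=cloud(d)
ax=np.array([.9677,-.2521]);ay=np.array([.2521,.9677]);r=P[...,:2]-[.5964,.0194];X,Y=r@ax,r@ay
bar=(abs(X)<.05)&(abs(Y)<.03)&(P[...,2]>.065)&(P[...,2]<.09);print("bar",bar.sum(),np.median(P[bar][:,2]),X[bar].mean(),Y[bar].mean())
pan=(abs(X)<.04)&(abs(Y)<.034)&(abs(Y)>.014)&(P[...,2]<.065);A=np.c_[X[pan],Y[pan],np.ones(pan.sum())];print("panel tilt,z",np.linalg.lstsq(A,P[pan][:,2],rcond=None)[0])
for y in(0,-.096):
    m=(np.hypot(X+.082,Y-y)<.008);print("btn",np.median(P[m][:,2]))
print(state()["time"])
```

```text
bar 953 0.07464501568829347 -0.001805166583884369 -0.0007602066982392132
panel tilt,z [-0.00027244  0.00198274  0.05100116]
btn 0.06698420856600174
btn 0.08106829093123508
40.55
```

View pics/w5.png

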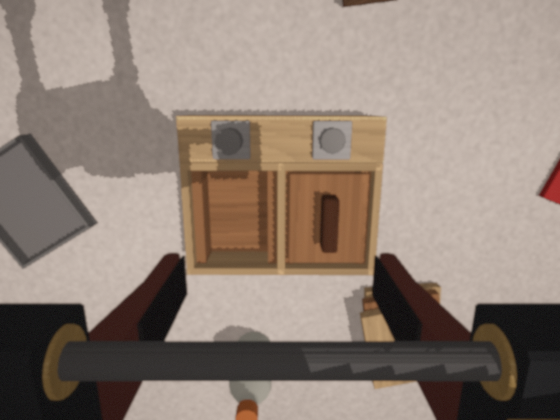

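The picture shows the lid flat in the left bay, bar at (329,222). The depth readings put the panel top at 51 mm, the left button in at 67 mm and the right button out at 81 mm, and the gripper is clear.

```bash
python3 -c "
from bench import *
print(job_done())"
```

```text
the job is handed in; nothing more can be done
None
```

The left catch clicked in, the right one was too stiff (about 12 N held for over half a second, no click), and the lid is flat and fully home in the left bay with the gripper clear; I handed the job in at about 41 s, and no verdict was returned.

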